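# Turn pressed shells over for glue spraying and lock the air pressure

## Robot

A 7-joint arm with a two-finger parallel gripper is mounted at the origin on the work surface. World frame = base frame: x ahead of the robot, y to its left, z up, the work surface at z = 0. Lengths are in m, angles in degrees, forces in N, time in s.
With the tool pointing down it reaches from about 0.35 to 0.9 m from the base axis. Payload 7.2 kg.
Tool frame: the origin (TCP) lies on the centre line of the jaws, within the pads' length; the fingertips stand 22 mm ahead of it and the grasp point (between the pads) lies 3 mm ahead of it; z points along the fingers, y is the line along which they close (so a half turn about z gives the same grasp; the last joint's range is limited). The gripper opens to 85 mm and grips with 20 to 120 N. Pads are 22 mm wide; open, the fingers measure 114 mm over their backs; the gripper's body (76 mm by 85 mm) begins 54 mm behind the grasp point. The pads swing forward as they close: fully open they stand 13 mm farther back than shut.
Start: joints at [-75.47, 23.554, -0.728, 91.456, 0.321, 64.991, -4.71], TCP at [0.198, 0.593, 0.253] pointing down, gripper open.
Joint ranges: [-169.25, 169.25], [-16.82, 113.86], [-84.01, 82.57], [7.8, 145.47], [-59.2, 239.2], [7.22, 106.19], [-163.78, 163.78]. Speed limits (degrees/s): [136.94, 136.94, 172.46, 172.46, 180, 180, 180].

## Interface

Orientations are given as a 3x3 rotation matrix whose columns are the frame's x, y, z axes.
In Python, from rig import manip gives the robot as it stands. Calls block until the motion is done:
- manip.goto(position, orientation): joint-space move of the TCP to a pose.
- manip.movel(position, attitude=None, vel=0.15): straight line of the TCP; attitude=None keeps the orientation; vel is the mean speed in m/s.
- manip.move_j(angles): joint-space move.
- manip.command_gripper(opening, force=None): finger opening in m; force is the grip in N (None keeps the last); returns when the fingers have stopped.
- manip.hold(seconds).
- manip.solve_ik(position, orientation): joint angles nearest the present ones, or None.
- manip.observe(): the state.
- manip.get_image(name): name is "scene" or "top" or "wrist"; returns a dict with "image" (400x640x3 uint8, red, green, blue), "fx", "fy", "cx", "cy" (pixels), "xyz" and "rotation" of the camera in the world; the wrist camera has in their place "mount" (4x4, takes a point from camera to tool coordinates, whose origin is the TCP and whose axes are the flange's). Camera axes: x right, y down, z forward; pixel columns grow to the right and rows downward; lengths in m; the calibration is good to about 2 mm. A picture is of the moment at which its call begins: read the wrist's pose just before it. There is no depth.
A pose or a line that the arm cannot do raises manip.IKError and nothing moves.
- manip.finish_job(): hands the job in; it is judged then, once.
Trained networks look in a picture, given as the dict that the camera call returned (one of the last four; its "shot" number tells which), for a name from the list of things; names that differ only in an ending like _2 or _b are one class to them, and where a whole thing is asked for, a point or a joint stands for the part that bears it (a point fixed in the world has none). Each returns a list of dicts, best first, with "conf" (0 to 1); they miss things now and then, are a little off and sometimes report something else, mostly with a low value. They report only what shows in the picture. A call takes as long as a camera call. They do not tell look-alikes from the thing itself.
- manip.look_for(picture, target): "pixel" ([column, row] in pixels, amid what is visible of it).
The state is a dict: "time_s": time; "qpos": joint angles; "joint_vel": joint speeds; "tau": joint torques, N m; "tool_pos": TCP position; "tool_rot": TCP orientation; "wrist_force": force on the tool from outside, world axes, zero at the start; "moment": the same for the moment, N m; "grip_width": finger opening in m; "finger_force": force on a finger pad.
Only numpy, scipy, OpenCV 4.12 (cv2) and the standard library are available. Lean on these libraries where they do the work, as an engineer would, in place of code of your own. Each camera call takes 0.05 s, during which the arm holds its last target. There are 200 camera calls.

## Task

The brass shells on the felt mat lie hollow side up; turn each of them over by sending it down the turnover chute and lay them all outside up, flat and side by side, fully on the spray grid. Then turn the air regulator's knob to the red mark and, with it set there, slide the yellow lock guard fully home over it. Leave the can, the hammer and the weight where they are.

Things in the scene. Friction and masses are not known exactly. Their poses are not given: they have to be found in the camera images.
- shell_1_mid (a point): Pressed brass shell, a shallow square tray: 48 x 48 x 12 mm, walls 2.5 mm, 70 g; brass outside, grey inside. Point: centre of its 48 x 48 x 12 mm block. z points out of the hollow side: z up = hollow side up (as delivered), z down = outside up; x, y along its sides. Two or three of the four are there, on a grey felt mat (3 mm thick, 215 mm square) to the left.
- shell_2_mid (a point): Pressed brass shell, a shallow square tray: 48 x 48 x 12 mm, walls 2.5 mm, 70 g; brass outside, grey inside. Point: centre of its 48 x 48 x 12 mm block. z points out of the hollow side: z up = hollow side up (as delivered), z down = outside up; x, y along its sides. Two or three of the four are there, on a grey felt mat (3 mm thick, 215 mm square) to the left.
- shell_3_mid (a point): Pressed brass shell, a shallow square tray: 48 x 48 x 12 mm, walls 2.5 mm, 70 g; brass outside, grey inside. Point: centre of its 48 x 48 x 12 mm block. z points out of the hollow side: z up = hollow side up (as delivered), z down = outside up; x, y along its sides. Two or three of the four are there, on a grey felt mat (3 mm thick, 215 mm square) to the left.
- shell_4_mid (a point): Pressed brass shell, a shallow square tray: 48 x 48 x 12 mm, walls 2.5 mm, 70 g; brass outside, grey inside. Point: centre of its 48 x 48 x 12 mm block. z points out of the hollow side: z up = hollow side up (as delivered), z down = outside up; x, y along its sides. Two or three of the four are there, on a grey felt mat (3 mm thick, 215 mm square) to the left.
- chute_lip (a point): Turnover chute (fixed; green, grey lining). Point: middle of the lip edge of its flat feed ledge, on the ledge's top, 118 mm above the table. Chute axes: +x from the lip back over the ledge towards the run-out deck, z up. The ledge reaches from x = 0 to +42 mm and is 72 mm wide (y). Ahead of the lip an open gap, x = 0 to -50 mm, 64 mm wide; nothing stands above the ledge but the back wall.
- chute_wall (a point): Middle of the top edge of the chute's back wall, across the far side of the gap, 50 mm from the lip, 14 mm above the ledge; axes as chute_lip. A shell lying square on the ledge and moved to -x until its centre is 4 to 14 mm past the lip, then let go, tips into the gap, drops edge first down this wall, turns over on the smooth 44 degree ramp below and slides out under the ledge.
- chute_deck (a point): About where a shell sent down the chute comes to rest within a second (at most 20 mm nearer the ledge), other face up: a point on the flat grey run-out deck, 4 mm above the table, 125 mm from the lip in x; axes as chute_lip. Deck 100 mm wide, no side walls; end stop, 12 mm high, at x = +30 mm; the ledge overhead ends at x = -83 mm. The chute is lined with slippery plastic.
- grid_top (a point): Spray grid: a flat grey steel grid on the table, 250 mm (x) by 92 mm (y), 14 mm high, fixed. The point is the middle of its top surface; z up. It takes three shells in a row along x.
- regulator (a joint): Round knob of the air regulator, in rad: 0 at its low stop, growing as it turns clockwise seen from above, to 4.2. White pointer line on the knob, white scale round it. At 2.1 the pointer stands at the scale's red mark and points along the +x axis of guard_tab. Starts between 0.2 and 1.0. Friction 0.06 N m: stays where it is left.
- regulator_grip (a point): On the knob's axis, 66 mm above the table. The knob is an upright black cylinder, 40 mm in diameter, from 48 to 76 mm above the table, on the aluminium top (45 mm above the table) of a fixed blue box, 210 mm (guard_tab's x) by 90 mm. The point turns with the knob.
- guard (a joint): Lock guard: a yellow sheet-metal hood that slides on rails along the box, in m: 0 = fully open (parked beside the knob), 0.092 = fully home over the knob, at its stop. Friction 2 N.
- guard_tab (a point): Middle of the red upright tab on the guard's roof, to pinch or push, 103 mm above the table; tab 10 mm thick (x), 36 mm wide (y), from 85 to 114 mm above the table. +x = the way the guard slides shut, towards the knob; z up. The hood is 56 mm long (x), 66 mm wide, its roof 85 mm above the table; open, its edge is 64 mm from the knob's axis.
- glue_can: Bystander: glue can, 68 mm diameter, 95 mm high, to be left alone. Origin at the centre of its underside.
- mallet: Bystander: hammer with wooden handle, 240 mm long, lying, its origin near mid-length; to be left alone.
- weight: Bystander: dark steel weight with a knob, 64 mm diameter, 46 mm high, to be left alone.
There are look-alikes about, which are no part of the job. What is shaped like the part that bears chute_lip but brown or purple is not meant. What is shaped like the part that bears shell_3_mid but purple is not meant.

How it is judged:
By the outcome, as a careful person would: the job done as asked, in the order asked, and still so for the second after the job is handed in, with the robot touching nothing.
Of shell_1, shell_2, shell_3, shell_4 only 2 to 3 are there at a start; the rules pass over those that are not, and their reading is None.
At some moment in a run one of shell_1, shell_2, shell_3, shell_4 may be knocked a few centimetres aside while the robot is not near it.
Once in a run the grip may slacken for a moment while it holds something.
It also fails if it takes over 210 s, if anything falls off the work surface, if the arm or the gripper's body presses on something with over 40 N, if the wrist force passes 120 N, or if a joint passes its speed limit or range.

## Working session

There is one attempt and no reset: what is moved stays moved. The work goes in short steps, each a Python script; the robot and the scene stay as the last script left them, time stands still between calls to the robot, and variables do not carry over. Pictures are saved under pics/ and viewed, at most 14 in all, crops included, and the job is handed in when it is done.

```bash
ls; mkdir -p pics
python3 - <<'E'
from rig import manip
import cv2,numpy as np
for n in ("scene","top"):
    p=manip.get_image(n); cv2.imwrite(f"pics/{n}0.png",p["image"][:,:,::-1])
    print(n,p["fx"],p["fy"],p["cx"],p["cy"],np.round(p["xyz"],3),np.round(p["rotation"],3).tolist())
    for t in ("shell_1_mid","chute_lip","chute_deck","chute_wall","grid_top","regulator_grip","guard_tab","glue_can","mallet","weight"):
        print(t,[(np.round(d["pixel"]).tolist(),round(d["conf"],2)) for d in manip.look_for(p,t)])
print(manip.observe())
E
```

```text
pics
scene 515.4399412709587 515.4399412709587 320.5234249961047 188.5941970564544 [ 1.723 -0.791  1.397] [[0.561, 0.582, -0.588], [0.827, -0.376, 0.417], [0.021, -0.721, -0.693]]
shell_1_mid [([373.0, 158.0], 0.66)]
chute_lip [([404.0, 130.0], 0.89), ([308.0, 178.0], 0.73), ([175.0, 237.0], 0.7)]
chute_deck [([303.0, 179.0], 0.94), ([172.0, 239.0], 0.76), ([405.0, 129.0], 0.66)]
chute_wall [([173.0, 242.0], 0.96), ([398.0, 125.0], 0.93), ([308.0, 179.0], 0.71), ([240.0, 216.0], 0.58)]
grid_top [([309.0, 177.0], 0.72), ([282.0, 208.0], 0.65)]
regulator_grip []
guard_tab [([226.0, 193.0], 0.6)]
glue_can [([369.0, 192.0], 0.77), ([372.0, 158.0], 0.17)]
mallet [([336.0, 240.0], 0.83)]
weight [([266.0, 256.0], 0.72)]
top 370.53445978693804 370.53445978693804 324.29985787112145 194.4521985739759 [0.453 0.027 1.201] [[-0.018, -0.992, 0.123], [-0.999, 0.014, -0.031], [0.029, -0.124, -0.992]]
shell_1_mid [([222.0, 222.0], 0.65)]
chute_lip [([322.0, 222.0], 0.76), ([147.0, 241.0], 0.57), ([484.0, 220.0], 0.56)]
chute_deck [([147.0, 243.0], 0.93), ([490.0, 227.0], 0.69), ([319.0, 222.0], 0.66)
[... 443 characters left out ...]
7090878 ]), 'joint_vel': array([-0.01334926,  0.05048691,  0.03186754, -0.06710262, -0.08368482,
        0.01231217,  0.11768364]), 'tau': array([ 5.48275839e-04, -6.00443530e+01,  6.80953749e-01, -2.99745262e+01,
        1.37590390e-02,  1.71035834e-03,  8.55686551e-06]), 'tool_pos': array([0.19766625, 0.5929185 , 0.25329098]), 'tool_rot': array([[-9.48684245e-01,  3.16224924e-01,  5.15092822e-07],
       [ 3.16224924e-01,  9.48684245e-01,  2.35101043e-05],
       [ 6.94582050e-06,  2.24665508e-05, -1.00000000e+00]]), 'wrist_force': array([ 0.10591584, -0.16921338,  0.51707231]), 'moment': array([-0.01973223,  0.0101809 ,  0.06169739]), 'finger_force': 0.0, 'grip_width': 0.0853027164724055}
```

View pics/top0.png

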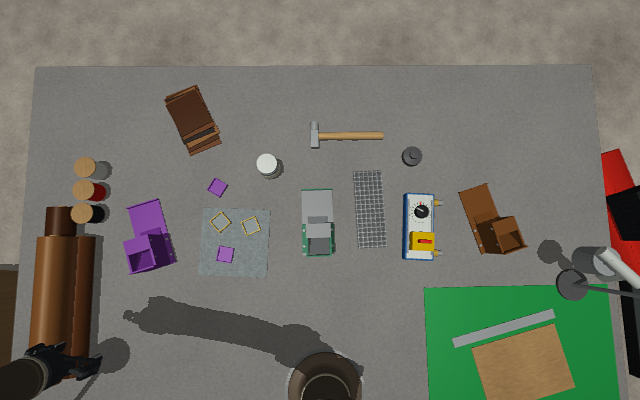

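View pics/scene0.png

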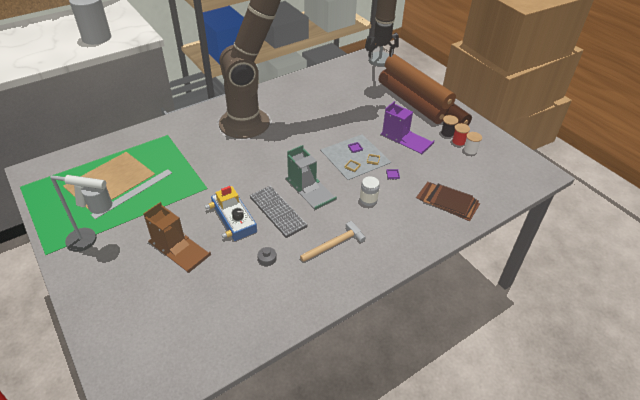

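The top view shows two brass shells at about (220,222) and (250,226). Purple decoys lie at (217,187) and (226,254). The green chute is at (318,222) with its deck away from the robot, the grid at (370,209) and the regulator at (422,212) with its guard at (424,240). The can, hammer and weight stand clear. Next I'll look from close up with the wrist camera.

```bash
cat > h.py <<'E'
from rig import manip
import cv2,numpy as np
def campose(p,obs=None):
    if "mount" in p:
        M=np.eye(4);M[:3,:3]=obs["tool_rot"];M[:3,3]=obs["tool_pos"];T=M@np.array(p["mount"]);return T[:3,3],T[:3,:3]
    return np.array(p["xyz"]),np.array(p["rotation"])
def ray(p,px,z,obs=None):
    c,R=campose(p,obs);d=R@np.array([(px[0]-p["cx"])/p["fx"],(px[1]-p["cy"])/p["fy"],1.]);return c+d*(z-c[2])/d[2]
def proj(p,X,obs=None):
    c,R=campose(p,obs);v=R.T@(np.array(X)-c);return np.array([p["fx"]*v[0]/v[2]+p["cx"],p["fy"]*v[1]/v[2]+p["cy"]])
def down(yaw):  # tool y axis at world angle yaw+90, x axis at yaw (deg), z down
    a=np.radians(yaw);x=np.array([np.cos(a),np.sin(a),0]);z=np.array([0,0,-1.]);return np.column_stack([x,np.cross(z,x),z])
def snap(name,cam="wrist"):
    o=manip.observe();p=manip.get_image(cam)
    if name: cv2.imwrite(f"pics/{name}.png",p["image"][:,:,::-1])
    return p,o
def rectify(p,o,z,x0,x1,y0,y1,res=0.0005):
    """metric view of plane z: rows = -x (x1 on top), cols = -y (y1 left)"""
    W=[(x1,y1),(x1,y0),(x0,y0),(x0,y1)];src=np.float32([proj(p,(a,b,z),o) for a,b in W])
    w,h=int((y1-y0)/res),int((x1-x0)/res)
    return cv2.warpPerspective(p["image"],cv2.getPerspectiveTransform(src,np.float32([(0,0),(w,0),(w,h),(0,h)])),(w,h))
E
python3 - <<'E'
from h import *
p,_=snap(None,"top")
for n,px,z in [("s1",(220,222),.01),("s2",(250,226),.01),("chute",(318,222),.06),("grid",(370,209),.014),("knob",(422,211),.076),("tab",(425,241),.11),("boxTL",(406,194),.045),("boxBR",(434,259),.045)]:
    print(n,np.round(ray(p,px,z),3))
for n,xy,yaw in [("w_sh",(0.40,0.30),0),("w_ch",(0.42,0.07),0),("w_reg",(.42,-.24),0)]:
    best=None
    for y in (0,180,90,-90):
        q=manip.solve_ik([*xy,.33],down(y))
        if q is not None and (best is None or abs(q[6])<abs(best[0])): best=(q[6],y)
    print(n,best)
    if best:
        manip.goto([*xy,.33],down(best[1])); p,o=snap(n); print(o["time_s"],np.round(campose(p,o)[0],3))
        if n=="w_sh": print(p["fx"],p["cx"],np.round(p["mount"],3).tolist())
E
```

```text
s1 [0.518 0.324 0.01 ]
s2 [0.503 0.229 0.01 ]
chute [0.51  0.012 0.06 ]
grid [ 0.551 -0.157  0.014]
knob [ 0.537 -0.307  0.076]
tab [ 0.446 -0.301  0.11 ]
boxTL [ 0.594 -0.268  0.045]
boxBR [ 0.39  -0.346  0.045]
w_sh (np.float64(-39.28129145251989), 90)
2.5167 [0.4   0.37  0.452]
314.64842337319703 322.20049638465287 [[0.0, -0.963, -0.268, 0.069], [1.0, -0.0, 0.001, 0.001], [-0.001, -0.268, 0.963, -0.122], [0.0, 0.0, 0.0, 1.0]]
w_ch (np.float64(-16.765752124365804), 90)
3.4833 [0.421 0.141 0.452]
w_reg (np.float64(33.87611969539543), 90)
4.7167 [ 0.422 -0.169  0.452]
```

Run:
```python
import cv2,numpy as np
a,b,c=[cv2.imread(f"pics/{n}.png") for n in("w_sh","w_ch","w_reg")]
r=lambda i:cv2.resize(i,(400,250))
cv2.imwrite("pics/m1.png",np.vstack([np.hstack([r(a),r(b)]),np.hstack([r(c),r(c)*0])]))
```

```text
(no output)
```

View pics/m1.png

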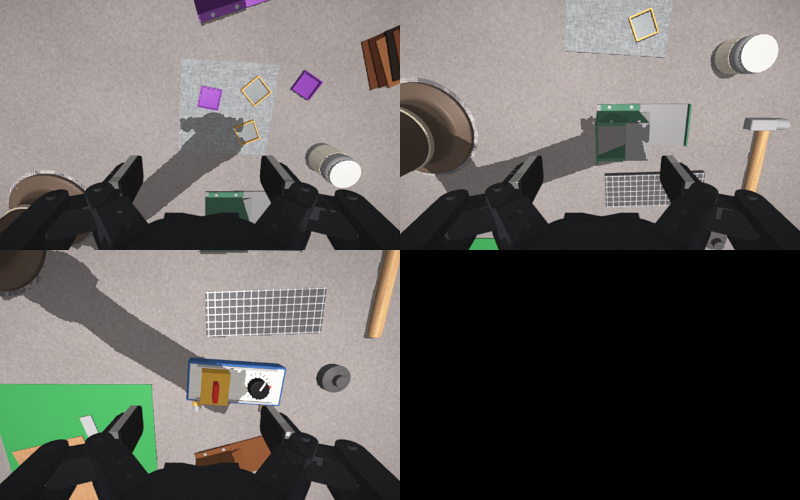

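```bash
cat >> h.py <<'E'
def rect2(p,o,z,x0,x1,y0,y1,res=0.0004):
    """cols = +x, rows = -y"""
    src=np.float32([proj(p,(a,b,z),o) for a,b in [(x0,y1),(x1,y1),(x1,y0),(x0,y0)]])
    w,h=int(round((x1-x0)/res)),int(round((y1-y0)/res))
    return cv2.warpPerspective(p["image"],cv2.getPerspectiveTransform(src,np.float32([(0,0),(w,0),(w,h),(0,h)])),(w,h),flags=cv2.INTER_CUBIC)
def shells(p,o,z,x0,x1,y0,y1,solid=False):
    res=.0005;im=rect2(p,o,z,x0,x1,y0,y1,res);hsv=cv2.cvtColor(im,cv2.COLOR_RGB2HSV)
    m=cv2.inRange(hsv,(12,90,50),(35,255,255));m=cv2.morphologyEx(m,cv2.MORPH_CLOSE,np.ones((5,5)))
    out=[]
    for c in cv2.findContours(m,cv2.RETR_EXTERNAL,cv2.CHAIN_APPROX_NONE)[0]:
        (u,v),(w,h),a=cv2.minAreaRect(c)
        if min(w,h)*res>.03 and max(w,h)*res<.07: out.append((x0+u*res,y1-v*res,-a,w*res,h*res))
    return out
E
cat > a.py <<'E'
from h import *
manip_p,o=snap(None)
p=manip_p
imgs={n:cv2.imread(f"pics/{n}.png")[:,:,::-1] for n in("w_sh","w_ch","w_reg")}
def view(n,xy): 
    q=dict(p);q["image"]=np.ascontiguousarray(imgs[n]);return q,{"tool_rot":down(90),"tool_pos":np.array([*xy,.33])}
sh=view("w_sh",(.40,.30));ch=view("w_ch",(.42,.07));rg=view("w_reg",(.42,-.24))
E
python3 - <<'E'
from a import *
for v in(sh,ch): print(np.round(shells(*v,.014,.38,.68,.1,.42),4).tolist())
g=rect2(*rg,.014,.40,.70,-.22,-.09,.0008)
c=rect2(*ch,.118,.40,.64,-.05,.09,.0006)
r=rect2(*rg,.045,.37,.63,-.38,-.24,.0006)
k=rect2(*rg,.076,.49,.59,-.36,-.24,.0004)
H=600;out=np.zeros((H,800,3),np.uint8)
def put(i,x,y): out[y:y+i.shape[0],x:x+i.shape[1]]=i
put(c,0,0);put(r,0,240);put(g,405,0);put(k,440,240)
cv2.imwrite("pics/m2.png",out[:,:,::-1])
E
```

```text
[[0.5071, 0.2274, -68.3852, 0.0517, 0.0496], [0.5218, 0.3238, -48.9909, 0.0506, 0.0495]]
[[0.5067, 0.2264, -68.0704, 0.0495, 0.0503]]
```

View pics/m2.png

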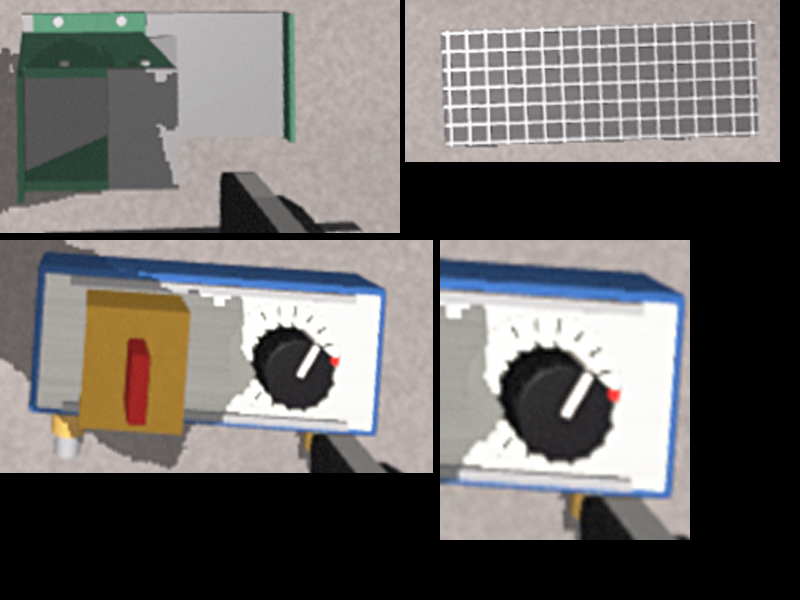

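Run:
```python
from a import *
c=rect2(*ch,.118,.40,.60,-.03,.09,.00025)
cv2.imwrite("pics/m3.png",c[:,:,::-1])
```

```text
(no output)
```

View pics/m3.png

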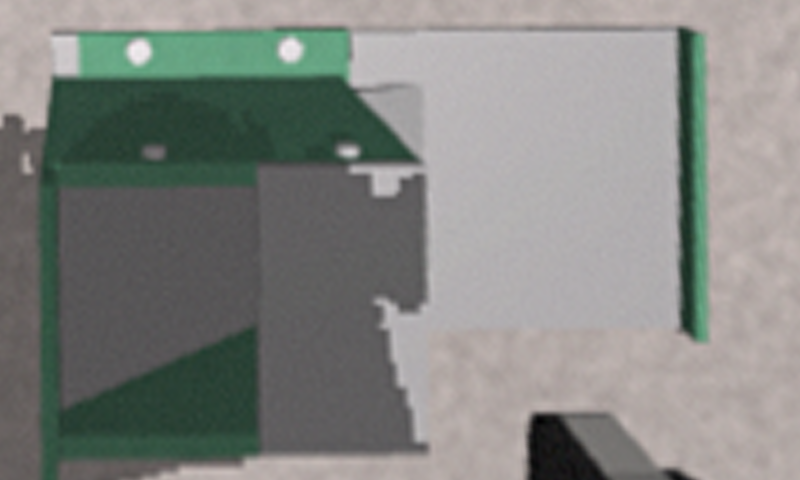

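Chute, measured at z=0.118: the lip edge is at column 258, rows 165–455, which gives a lip at (0.4645, 0.0125) with yaw about 0. The ledge measures 72 × 42 mm, as specified. Now the first shell.

```bash
cat >> h.py <<'E'
LIP=np.array([.4645,.0125])
def by(xyz,yaws):
    c=[(abs(q[6]),y) for y in yaws for q in [manip.solve_ik(xyz,down(y))] if q is not None]
    return min(c)[1]
def log(t):
    o=manip.observe();print(t,round(o["time_s"],1),"w",round(o["grip_width"],4),"f",np.round(o["wrist_force"],1),"ff",round(o["finger_force"],1),"p",np.round(o["tool_pos"],4));return o
def pick(x,y,yaw,zt,opening=.066,four=False,hov=.08):
    a=by([x,y,zt+hov],[yaw+k*180 for k in(-2,-1,0,1)]+([yaw+90,yaw-90] if four else []))
    manip.goto([x,y,zt+hov],down(a));manip.command_gripper(opening,40)
    manip.movel([x,y,zt],vel=.1);log("low");manip.command_gripper(0.03,40);log("grip")
    manip.movel([x,y,zt+hov],vel=.15);return log("lift")
def look(x,y,z=.30):
    """wrist picture with camera about over (x,y), down(90): camera sits at +y"""
    manip.goto([x,y-.03,z],down(90)); return snap(None)
E
cat > feed.py <<'E'
from h import *
def feed(x,y,yaw):
    o=pick(x,y,yaw,.026,four=True)
    if o["grip_width"]<.044: print("NO GRIP");return
    z=.026+.115
    a=by([LIP[0]+.02,LIP[1],z+.05],[0,180,-180])
    manip.goto([LIP[0]-.009,LIP[1],z+.05],down(a))
    manip.movel([LIP[0]-.009,LIP[1],z+.001],vel=.08);log("over lip")
    manip.command_gripper(.075);log("released");manip.hold(.3)
    manip.movel([LIP[0]-.009,LIP[1],z+.08],vel=.2);manip.hold(.7)
    p,o=look(.56,.02);im=rect2(p,o,.01,.38,.70,-.09,.11,.0008);cv2.imwrite("pics/after%d.png"%int(o["time_s"]),im[:,:,::-1])
    print(np.round(shells(p,o,.016,.45,.66,-.07,.09),4).tolist(),int(o["time_s"]))
    p,o=snap(None,"top");print("top",np.round(shells(p,o,.014,.38,.68,.1,.42),4).tolist())
E
python3 - <<'E'
from feed import *
p,o=look(.51,.27);s=shells(p,o,.014,.38,.68,.1,.42);print(np.round(s,4).tolist())
t=min(s,key=lambda s:s[1]);feed(*t[:3])
E
```

```text
[[0.5063, 0.2286, -67.9128, 0.0495, 0.0496], [0.521, 0.3252, -48.5763, 0.049, 0.0494]]
low 8.8 w 0.0661 f [ 0.   0.3 -1. ] ff 0.0 p [0.5068 0.2286 0.0264]
grip 9.1 w 0.0467 f [-1.4  0.1  5.7] ff 41.2 p [0.5068 0.2288 0.0269]
lift 9.8 w 0.0469 f [-1.2 -0.5 -1.1] ff 41.1 p [0.5058 0.2288 0.1055]
over lip 11.8 w 0.0468 f [ 0.5  0.4 -0.3] ff 41.2 p [0.4558 0.0124 0.1419]
released 12.1 w 0.0751 f [-0.7  0.1 -0.6] ff 0.0 p [0.4555 0.0126 0.142 ]
[[0.5956, 0.0165, -89.3704, 0.0485, 0.0486]] 14
top [[0.5188, 0.3234, -48.8141, 0.0509, 0.0512]]
```

```bash
cat > place.py <<'E'
from feed import *
GRID=np.array([.5566,-.1566]);GY=2.0;gx=np.array([np.cos(np.radians(GY)),np.sin(np.radians(GY))])
def place(s,u):
    yaw=(s[2]+45)%90-45
    o=pick(s[0],s[1],yaw,.030)
    if o["grip_width"]<.044: print("NO GRIP");return
    t=GRID+u*gx;z=.030+.010
    a=by([*t,z+.05],[GY,GY+180,GY-180])
    manip.goto([*t,z+.06],down(a));manip.movel([*t,z+.001],vel=.08);log("on grid")
    manip.command_gripper(.075);manip.movel([*t,z+.10],vel=.2);log("placed")
E
python3 - <<'E'
from place import *
p,o=snap(None)
s=shells(p,o,.016,.45,.66,-.07,.09)
c=rect2(p,o,.016,.52,.66,-.05,.07,.0004);cv2.imwrite("pics/deck1.png",c[:,:,::-1])
s and place(s[0],-.031)
E
```

```text
low 17.4 w 0.0659 f [-0.7  0.9 -0. ] ff 0.0 p [0.596  0.0162 0.0304]
grip 17.7 w 0.0463 f [-0.7 -1.1  5.3] ff 41.0 p [0.5961 0.0165 0.031 ]
lift 18.3 w 0.0466 f [-0.8 -0.2 -1.9] ff 41.1 p [0.5952 0.017  0.1095]
on grid 20.0 w 0.0458 f [-5.6  3.1 10.8] ff 46.1 p [ 0.5248 -0.1573  0.041 ]
placed 21.0 w 0.075 f [ 0.1  0.4 -0.7] ff 0.0 p [ 0.5254 -0.157   0.1393]
```

View pics/deck1.png

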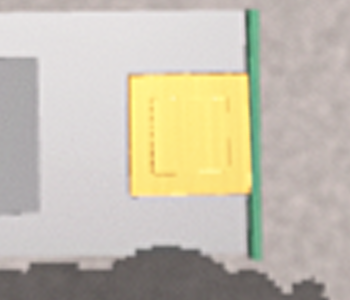

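The picture shows the shell on the deck with its plain brass outside up. It has been placed on the grid; now the second shell.

Run:
```python
from place import *
p,o=look(.51,.29);s=shells(p,o,.014,.38,.68,.1,.44);print(np.round(s,4).tolist())
if len(s)==1:
    feed(*s[0][:3])
    p,o=look(.56,.02);s=shells(p,o,.016,.45,.66,-.07,.09);print(s)
    if len(s)==1:
        c=rect2(p,o,.016,.52,.66,-.05,.07,.0004);cv2.imwrite("pics/deck2.png",c[:,:,::-1])
        place(s[0],.031)
        p,o=look(.55,-.16,.32);print(np.round(shells(p,o,.026,.40,.70,-.24,-.06),4).tolist())
        cv2.imwrite("pics/g2.png",rect2(p,o,.026,.40,.70,-.24,-.06,.0005)[:,:,::-1])
        p,o=snap(None,"top");print("top",np.round(shells(p,o,.02,.3,.8,-.25,.45),4).tolist())
```

```text
[[0.521, 0.3252, -49.0856, 0.0491, 0.0491]]
low 24.8 w 0.0658 f [-0.3 -0.3  0.6] ff 0.0 p [0.5214 0.3253 0.0265]
grip 25.1 w 0.0465 f [-0.8  0.2  5.7] ff 41.5 p [0.5215 0.3256 0.027 ]
lift 25.8 w 0.0467 f [-0.4 -1.2  0.4] ff 41.2 p [0.5203 0.3253 0.1054]
over lip 27.9 w 0.0465 f [-0. -0.  0.] ff 41.5 p [0.4557 0.0124 0.1419]
released 28.3 w 0.075 f [-0.7  0.4  0.6] ff 0.0 p [0.4555 0.0126 0.142 ]
[[0.5948, 0.0358, -0.8551, 0.0489, 0.0481]] 31
top []
[(0.5948270874023438, 0.03585345458984374, -1.1457629203796387, 0.04897020721435547, 0.04791041564941406)]
low 33.8 w 0.0659 f [ 1.4 -0.2  0.5] ff 0.0 p [0.5952 0.0356 0.0305]
grip 34.1 w 0.0464 f [-1.1 -0.7  6.2] ff 41.4 p [0.5955 0.0358 0.031 ]
lift 34.8 w 0.0466 f [-0.4 -0.2 -0.9] ff 41.1 p [0.5944 0.0363 0.1094]
on grid 36.5 w 0.0464 f [-4.3  3.1  7.9] ff 42.0 p [ 0.5869 -0.1552  0.041 ]
placed 37.5 w 0.0752 f [-0.6 -0.7 -1.6] ff 0.0 p [ 0.5873 -0.1549  0.1392]
[[0.5861, -0.1542, -87.8389, 0.0493, 0.0493], [0.5302, -0.1313, -88.2101, 0.0489, 0.0489]]
top [[0.5843, -0.1552, -88.0909, 0.0513, 0.0502], [0.5287, -0.1328, -88.3153, 0.0515, 0.0497]]
```

View pics/g2.png

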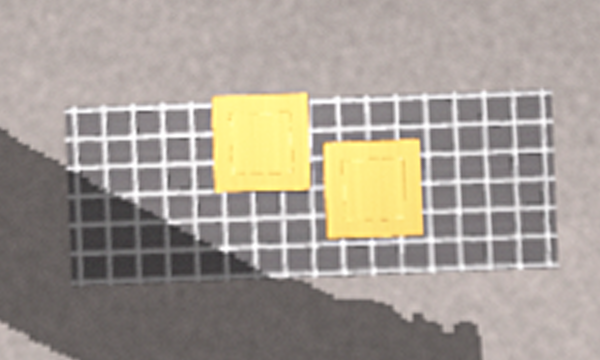

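Run:
```python
from place import *
p,o=snap(None)
s=min(shells(p,o,.026,.40,.70,-.24,-.06),key=lambda s:s[0]);print(s)
# pick across grid y, neighbour is 56 mm away along x
yaw=(s[2]+45)%90-45
pick(s[0],s[1],yaw,.040,hov=.06)
t=GRID-.032*gx
manip.movel([*t,.10],down(by([*t,.1],[GY,GY+180,GY-180])),vel=.1);manip.movel([*t,.042],vel=.08);log("on")
manip.command_gripper(.075);manip.movel([*t,.14],vel=.2)
p,o=look(.55,-.16,.32);print(np.round(shells(p,o,.026,.40,.70,-.24,-.06),4).tolist())
cv2.imwrite("pics/g3.png",rect2(p,o,.026,.40,.70,-.24,-.06,.0005)[:,:,::-1])
```

```text
(0.5302336578369141, -0.13147706604003906, -88.21009063720703, 0.04913226699829101, 0.04885115432739258)
low 40.9 w 0.0661 f [0.7 0.2 0.7] ff 0.0 p [ 0.5303 -0.1319  0.0402]
grip 41.2 w 0.0464 f [-1.3  0.8  7. ] ff 40.8 p [ 0.5307 -0.1317  0.0409]
lift 41.8 w 0.0469 f [ 0.  -0.5 -1.3] ff 41.1 p [ 0.5302 -0.1309  0.0998]
on 43.0 w 0.0462 f [ 0.1  0.5 -0.7] ff 41.1 p [ 0.5246 -0.158   0.0418]
[[0.5243, -0.1567, -88.3153, 0.0494, 0.0491], [0.586, -0.1541, -87.4552, 0.0493, 0.0492]]
```

In the first picture the left shell at (262,142) overhangs the grid's upper edge because it was knocked. I moved it back and it now measures (0.524, -0.157), flat on the grid. Next, the regulator.

Run:
```python
from h import *
p,o=look(.53,-.335,.30)
print(o["time_s"],campose(p,o)[0])
a=rect2(p,o,.076,.49,.60,-.36,-.25,.0003);b=rect2(p,o,.045,.37,.66,-.38,-.24,.0007)
k=rect2(p,o,.114,.41,.48,-.35,-.26,.0003)
out=np.zeros((600,800,3),np.uint8)
out[:a.shape[0],:a.shape[1]]=a;out[370:370+b.shape[0],:b.shape[1]]=b;out[:k.shape[0],400:400+k.shape[1]]=k
cv2.imwrite("pics/reg1.png",out[:,:,::-1])
```

```text
45.9833 [ 0.53113845 -0.29571615  0.42123846]
```

View pics/reg1.png

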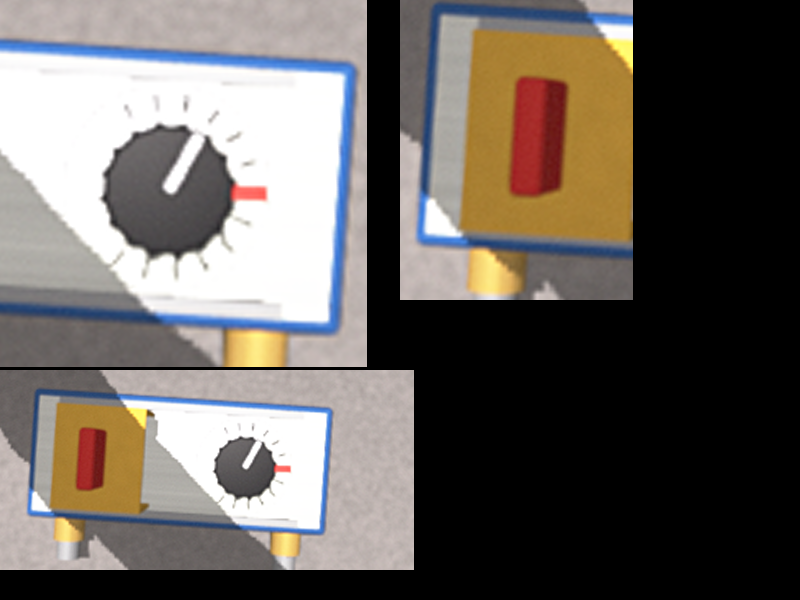

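Picture: the knob centre is at (169,190), i.e. world (0.5405, -0.3065). The pointer stands about 64.5° anticlockwise of the red mark at (250,194), and the box yaw is -3.1°.

```bash
cat > turn.py <<'E'
from h import *
K=np.array([.5405,-.3065])
def turn(deg,mid):
    a=mid+deg/2
    manip.goto([*K,.14],down(a));manip.command_gripper(.065,40);manip.movel([*K,.072],vel=.1);log("at knob")
    manip.command_gripper(.02,40);log("grip")
    n=max(2,int(abs(deg)/8))
    for i in range(1,n+1): manip.goto([*K,.072],down(a-deg*i/n))
    log("turned");manip.command_gripper(.065);manip.movel([*K,.16],vel=.15)
    p,o=look(.53,-.335,.30)
    im=rect2(p,o,.076,.49,.60,-.36,-.25,.0003);cv2.imwrite("pics/reg_%d.png"%int(o["time_s"]),im[:,:,::-1])
    # pointer: white pixels within 17 mm of centre
    yy,xx=np.mgrid[:im.shape[0],:im.shape[1]];c=((K[0]-.49)/.0003,(-.25-K[1])/.0003);r=np.hypot(xx-c[0],yy-c[1])*.0003
    m=((im.min(2)>140)&(r<.018)).astype(np.uint8);pts=np.argwhere(m)[:,::-1].astype(np.float32)
    vx,vy,x0,y0=cv2.fitLine(pts,cv2.DIST_HUBER,0,.01,.01).ravel();sgn=np.sign((x0-c[0])*vx+(y0-c[1])*vy)
    print("pointer world deg",np.degrees(np.arctan2(-vy*sgn,vx*sgn)),len(pts),int(o["time_s"]))
E
python3 - <<'E'
from turn import *
print([manip.solve_ik([*K,.072],down(y))[6] for y in(90,125,57)])
turn(64.5,90)
E
```

```text
[np.float64(51.01134864766099), np.float64(81.15085916231114), np.float64(22.436686154034927)]
at knob 47.9 w 0.065 f [ 0.4 -0.3 -0.8] ff 0.0 p [ 0.5408 -0.3069  0.0724]
grip 48.2 w 0.0392 f [-7.4 -1.9  8.8] ff 40.1 p [ 0.539  -0.3082  0.0733]
turned 50.2 w 0.0388 f [-5.7 -1.6  7.9] ff 41.1 p [ 0.5392 -0.3081  0.0733]
pointer world deg -3.916913001945286 993 51
```

```bash
ls pics | grep reg_; python3 -c "
import cv2;i=cv2.imread('pics/reg_51.png');cv2.imwrite('pics/rv.png',cv2.resize(i,None,fx=1.6,fy=1.6,interpolation=2))"
```

```text
reg_51.png
```

View pics/rv.png

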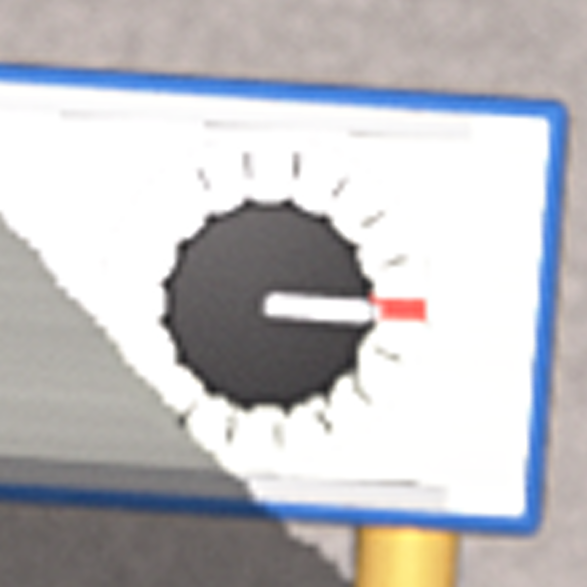

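The pointer runs from (270,304) to the red mark at (400,309), at -3.9° against a box yaw of -3.1 to -3.5°, so the knob is set. Next I'll pinch the tab and slide the guard shut.

Run:
```python
from h import *
T=np.array([.4486,-.301]);b=np.radians(-3.2);d=np.array([np.cos(b),np.sin(b)])
R=down(86.8);z=.112
manip.goto([*T,.17],R);manip.command_gripper(.045,40);manip.movel([*T,z],vel=.1);log("at tab")
manip.command_gripper(0,40);o=log("pinch");P0=o["tool_pos"][:2]
for s in (.03,.06,.085):
    manip.movel([*(T+s*d),z],vel=.06);log(s)
for s in np.arange(.088,.104,.002):
    manip.movel([*(T+s*d),z],vel=.03);o=log(round(s,3));f=o["wrist_force"][:2]@d
    print("travel",(o["tool_pos"][:2]-P0)@d,"f",f)
    if f<-15: break
manip.command_gripper(.045);manip.movel([*o["tool_pos"][:2],.2],vel=.15)
p,o=look(.53,-.335,.30)
cv2.imwrite("pics/guard.png",rect2(p,o,.085,.37,.66,-.38,-.24,.0006)[:,:,::-1])
p,o=look(.55,-.16,.32);print(np.round(shells(p,o,.026,.40,.70,-.24,-.06),4).tolist())
p,o=snap("top_end","top");print(o["time_s"],np.round(shells(p,o,.02,.3,.8,-.25,.45),4).tolist())
```

```text
at tab 53.8 w 0.0449 f [ 0.2 -0.  -0.6] ff 0.0 p [ 0.4487 -0.3014  0.1123]
pinch 54.2 w 0.0092 f [-1.6  1.   7.3] ff 41.2 p [ 0.4488 -0.3012  0.1126]
0.03 54.9 w 0.0094 f [ 2.2 -1.2  5.1] ff 41.1 p [ 0.4795 -0.3032  0.1126]
0.06 55.5 w 0.0092 f [ 2.  -1.6  5.1] ff 41.2 p [ 0.5091 -0.3051  0.1126]
0.085 56.1 w 0.0092 f [ 1.2 -2.5  4.8] ff 41.1 p [ 0.534  -0.3068  0.1126]
0.088 56.3 w 0.0094 f [ 0.5 -1.8  6.1] ff 41.3 p [ 0.5364 -0.3069  0.1126]
travel 0.08777369142914909 f 0.5620532360322658
0.09 56.6 w 0.0092 f [-1.2 -2.2  6.8] ff 41.4 p [ 0.5381 -0.3071  0.1126]
travel 0.08949811244457832 f -1.091208019336619
0.092 56.8 w 0.0094 f [-4.3 -0.4 10.6] ff 41.8 p [ 0.5391 -0.3072  0.1126]
travel 0.09049394097798433 f -4.312560678511431
0.094 57.1 w 0.0092 f [-9.8  1.4 14.6] ff 42.5 p [ 0.5393 -0.3072  0.1126]
travel 0.09067777900533408 f -9.867237978265445
0.096 57.3 w 0.009 f [-16.8   3.1  19.8] ff 43.2 p [ 0.5394 -0.3072  0.1125]
travel 0.09081471809860354 f -16.98728018430681
[[0.5243, -0.1571, -88.2643, 0.0492, 0.0493], [0.5861, -0.1545, -87.8789, 0.0494, 0.0495]]
59.8667 [[0.5223, -0.1581, -87.2737, 0.0523, 0.0496], [0.5843, -0.1552, -88.0909, 0.0513, 0.0502]]
```

View pics/guard.png

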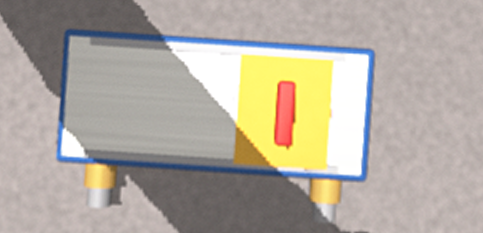

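View pics/top_end.png

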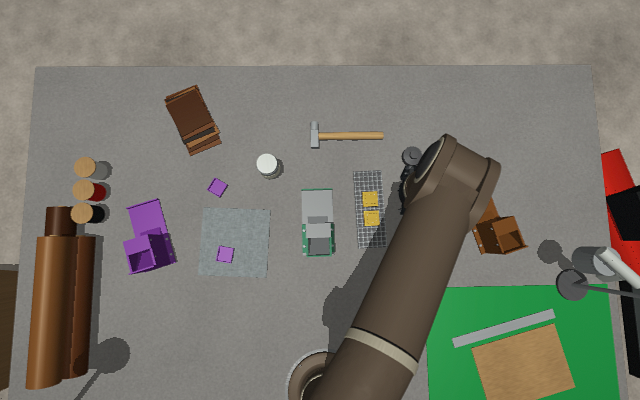

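The hood is centred at x=0.541, over the knob at 0.5405, and against its stop. Both shells are on the grid, and the can, hammer and weight are where they were.

```bash
python3 -c "
from rig import manip
print(manip.finish_job())"
```

```text
the job is handed in; nothing more can be done
None
```

The job is handed in: both brass shells lie outside up on the spray grid, the regulator is at the red mark to within about 1°, the guard is against its stop over the knob, and the can, hammer and weight were left alone.

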